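# Start the gas leak check on the push-key pods

## Robot

A 6-joint arm with a two-finger parallel gripper is mounted at the origin on a cart in front of the work surface, level with it; the furniture and walls round the work are solid. World frame = base frame: x ahead of the robot, y to its left, z up, the work surface at z = 0. Lengths are in m, angles in rad, forces in N, time in s.
With the tool pointing down it reaches from about 0.35 to 0.775 m from the base axis. Payload 7.3 kg.
Tool frame: the origin (TCP) lies at the very end of the fingers, on their centre line; the grasp point (between the pads) lies 19 mm behind it; z points along the fingers, y is the direction in which the jaws open and shut (so a half turn about z gives the same grasp; the last joint's range is limited). The gripper opens to 92 mm and grips with 3 to 60 N. Pads are 19 mm wide; open, the fingers measure 130 mm over their backs; the gripper's body (75 mm by 190 mm) begins 47 mm behind the grasp point.
Start: joints at [-1.319, 0.342, 1.524, -0, 1.275, -0.146], TCP at [0.203, -0.484, 0.227] pointing down, gripper open.
Joint ranges: [-2.53, 2.53], [-0.77, 2.02], [0.04, 2.7], [-1, 4.14], [0.28, 2.66], [-3.11, 3.11]. Speed limits (rad/s): [2.57, 2.57, 3.14, 3.14, 3.14, 3.14].

## Interface

Orientations are given as [roll, pitch, yaw] about the fixed x, y, z axes, in that order (R = Rz(yaw) Ry(pitch) Rx(roll)).
In Python, from cell import robot gives the robot as it stands.
- The arm moves only by the shell command python3 -m pendant 'ROWS' [OPENING] [FORCE]. ROWS is JSON, a list of rows, each a list of 2 entries, a list of its own where there are three numbers: the shift along the tool's x, y, z in mm, then the turn about the tool's z in degrees. In form: [[[x, y, z], turn], ...]. A call has 1 to 10 rows; each row is the pose to reach, as a shift and turn from the pose measured when the call began, along the tool's axes at that moment; what a row does not reach only later rows make up. A row lasts 1/12 s, in which the tool goes at most 41.7 mm and 7.16 degrees, less where a joint would pass 70% of its speed; a pose out of reach is approached as far as the arm can. A call with a gripper value outside its range is refused whole. OPENING is the opening, from 0 (shut) to 1 (fully open), set as the call begins (- or left out, the last holds). The fingers move at their own pace and stop on an object; FORCE is the grip in N (left out, the last holds). Time passes only in rows, so rows that repeat a pose let the fingers close. It gives the time, the measured TCP pose, the force and the opening at its end, in the units of the state.
- robot.observe(): the state, without advancing time (a new reading comes with each control period).
- robot.read_camera(name): name is "side" or "top"; returns the picture (480x640x3 uint8, red, green, blue); there is no depth.
- robot.calibration(name): a dict with "vfov" (degrees; the focal length in pixels is half the picture's height over the tangent of half this angle, whatever the lens; pixels are square), "cx", "cy" (the principal point, pixels), "k1" (the pictures are not rectified: a ray, as slopes to the right and down, at radius r is drawn at 1 + k1 r^2 times it, then the intrinsics apply), "rvec" (rotation vector, rad) and "tvec" (3), from world to camera coordinates, as OpenCV has them. Camera axes: x right, y down, z forward; pixel columns grow to the right and rows downward; lengths in m; the calibration is good to about 2 mm. A picture is of the moment at which its call begins. calibration takes no time and is no camera call.
- robot.hand_in(): hands the job in, once; it reports no verdict.
Trained networks look in the newest picture that a camera, given by its name, has taken for a name from the list of things; names that differ only in an ending like _2 or _b are one class to them, and where a whole thing is asked for, a point or a joint stands for the part that bears it (a point fixed in the world has none). Each returns a list of dicts, best first, with "p" (0 to 1); they miss things now and then, are a little off and sometimes report something else, mostly with a low value. They report only what shows in the picture. A call takes as long as a camera call. They do not tell look-alikes from the thing itself.
- robot.find_in(camera, query): "xy" ([column, row] as shares, 0 to 1, of the picture: columns of its width, rows of its height, amid what is visible of it).
The state is a dict: "time": time; "qpos": joint angles; "qvel": joint speeds; "joint_efforts": joint torques, N m; "tool_pos": TCP position; "tool_rot": TCP orientation; "contact_force": force on the tool from outside, world axes, zero at the start; "torque": the same for the moment, N m; "opening": finger opening in m.
Only numpy, scipy, OpenCV 4.12 (cv2) and the standard library are available. Lean on these libraries where they do the work, as an engineer would, in place of code of your own. Each camera call takes 0.05 s, during which the arm holds its last target.

## Task

Start the bench's gas leak check on the wireless key pods: with the fingertips, lightly press down the white key (zero), then the blue key (purge), then the green key (start), so that each goes well down and stays down. Do not press the red key (abort). Do not lift or shift the pods, leave the other things lying as they are, and finish with the hand clear.

Things in the scene. Friction and masses are not known exactly. Their poses are not given: they have to be found in the camera images.
- pod_white: loose round grey push-key pod with a white key in its middle; 72 mm across, 0.4 kg, on a rubber foot; origin at the centre of its underside, z up. The grey housing is 36 mm high; the key stands on top of it.
- top_white (a point): centre of the flat top face of the white key, which moves with the key: 61 mm above the worktop while the key is up, 51 mm when it is fully down. The key is a mushroom 36 mm across (its flat face 30 mm); even fully down its top stands 15 mm above the housing.
- cap_white (a joint): how far the white key has been pushed straight down, in m: 0 up (at the start), 0.010 fully down, where a sprung stop takes over: pushed on, the key yields up to 5 mm more, from 4 N at first to 16 N at the hard end, and springs back when let go. It has no return spring: it moves down against a steady friction of about 3 N and stays where it is left. It counts as pressed from 0.006.
- pod_blue: loose round grey push-key pod with a blue key in its middle; 72 mm across, 0.4 kg, on a rubber foot; origin at the centre of its underside, z up. The grey housing is 36 mm high; the key stands on top of it.
- top_blue (a point): centre of the flat top face of the blue key, which moves with the key: 61 mm above the worktop while the key is up, 51 mm when it is fully down. The key is a mushroom 36 mm across (its flat face 30 mm); even fully down its top stands 15 mm above the housing.
- cap_blue (a joint): how far the blue key has been pushed straight down, in m: 0 up (at the start), 0.010 fully down, where a sprung stop takes over: pushed on, the key yields up to 5 mm more, from 4 N at first to 16 N at the hard end, and springs back when let go. It has no return spring: it moves down against a steady friction of about 3 N and stays where it is left. It counts as pressed from 0.006.
- pod_green: loose round grey push-key pod with a green key in its middle; 72 mm across, 0.4 kg, on a rubber foot; origin at the centre of its underside, z up. The grey housing is 36 mm high; the key stands on top of it.
- top_green (a point): centre of the flat top face of the green key, which moves with the key: 61 mm above the worktop while the key is up, 51 mm when it is fully down. The key is a mushroom 36 mm across (its flat face 30 mm); even fully down its top stands 15 mm above the housing.
- cap_green (a joint): how far the green key has been pushed straight down, in m: 0 up (at the start), 0.010 fully down, where a sprung stop takes over: pushed on, the key yields up to 5 mm more, from 4 N at first to 16 N at the hard end, and springs back when let go. It has no return spring: it moves down against a steady friction of about 3 N and stays where it is left. It counts as pressed from 0.006.
- pod_red: loose round grey push-key pod with a red key in its middle; 72 mm across, 0.4 kg, on a rubber foot; origin at the centre of its underside, z up. The grey housing is 36 mm high; the key stands on top of it.
- top_red (a point): centre of the flat top face of the red key, which moves with the key: 61 mm above the worktop while the key is up, 51 mm when it is fully down. The key is a mushroom 36 mm across (its flat face 30 mm); even fully down its top stands 15 mm above the housing.
- cap_red (a joint): how far the red key has been pushed straight down, in m: 0 up (at the start), 0.010 fully down, where a sprung stop takes over: pushed on, the key yields up to 5 mm more, from 4 N at first to 16 N at the hard end, and springs back when let go. It has no return spring: it moves down against a steady friction of about 3 N and stays where it is left. It counts as pressed from 0.006.
- steel_tee: silvery steel tee fitting, 29x36x14 mm; loose bystander, origin at the centre of its underside
- brass_union: brass pipe union, 22x39x19 mm; loose bystander, origin at the centre of its underside
- marker_blue: white marker pen with a blue cap, 135 mm long and 15 mm high; loose bystander, origin at the centre of its underside
- syringe_box: flat blue syringe box, 40x165x22 mm; loose bystander, origin at the centre of its underside
There are look-alikes about, which are no part of the job. What is shaped like the pod_white but orange is not meant.

How it is judged:
By the outcome, as a careful person would: the job done as asked, in the order asked, and still so for the second after the job is handed in, with the robot touching nothing.
It also fails if it takes over 48 s, if anything falls off the work surface, if the arm or the gripper's body presses on something with over 40 N, if the wrist force passes 120 N, or if a joint passes its speed limit or range.

## Working session

There is one attempt and no reset: what is moved stays moved. The work goes in short steps, Python scripts to look and compute and a shell command to move; the robot and the scene stay as the last step left them, time stands still between calls to the robot, and variables do not carry over. Pictures are saved under pics/ and viewed, and the job is handed in when it is done.

```bash
mkdir -p pics; ls; python3 - <<'E'
from cell import robot
import cv2
s=robot.observe();print(s)
for c in("top","side"):
    cv2.imwrite(f"pics/{c}0.png",robot.read_camera(c)[:,:,::-1]);print(c,robot.calibration(c))
    for n in("pod_white","pod_blue","pod_green","pod_red"):
        print(n,[(round(d["xy"][0]*640),round(d["xy"][1]*480),round(d["p"],2)) for d in robot.find_in(c,n)])
E
```

```text
pics
{'time': 0.0, 'qpos': array([-1.31900605e+00,  3.42756387e-01,  1.52501237e+00, -1.36427196e-05,
        1.27539756e+00, -1.45995433e-01]), 'qvel': array([-0.00061462, -0.00016698, -0.00028792, -0.00017317,  0.00077739,
       -0.00027269]), 'joint_efforts': array([-3.87607565e-05, -4.31239772e+01, -2.44225395e+01,  7.15652341e-02,
        5.58597723e-02, -1.32559417e-04]), 'tool_pos': array([ 0.20329013, -0.48360363,  0.22602912]), 'tool_rot': array([-3.14003384e+00, -2.16024354e-04,  3.97789519e-01]), 'contact_force': array([ 0.62411396, -1.03665127, -0.33443256]), 'torque': array([-0.02539682,  0.03246705,  0.06233968]), 'opening': 0.0919840060037797}
top {'vfov': 44.428350445809905, 'cx': 311.78324014636246, 'cy': 237.97965847862304, 'k1': 0.03422916782126871, 'rvec': array([ 2.18404689, -2.15120959,  0.08271837]), 'tvec': array([0.00424519, 0.59617972, 1.10922463])}
pod_white [(277, 280, 0.95), (289, 223, 0.89), (167, 286, 0.26)]
pod_blue [(373, 243, 0.92)]
pod_green [(171, 287, 0.89)]
pod_red [(469, 255, 0.67), (375, 247, 0.57), (319, 310, 0.45)]
side {'vfov': 43.230706997097066, 'cx': 308.7591605317533, 'cy': 233.32623000899753, 'k1': -0.09459491182971545, 'rvec': array([ 0.70969464, -2.32880229,  1.45574295]), 'tvec': array([0.48451197, 0.23098643, 0.92667239])}
pod_white [(269, 274, 0.77)]
pod_blue [(335, 248, 0.68)]
pod_green [(254, 357, 0.68)]
pod_red [(381, 219, 0.63)]
```

View pics/top0.png

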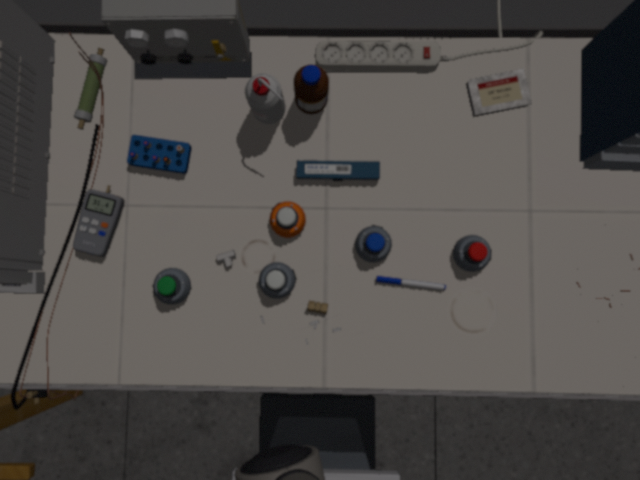

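View pics/side0.png

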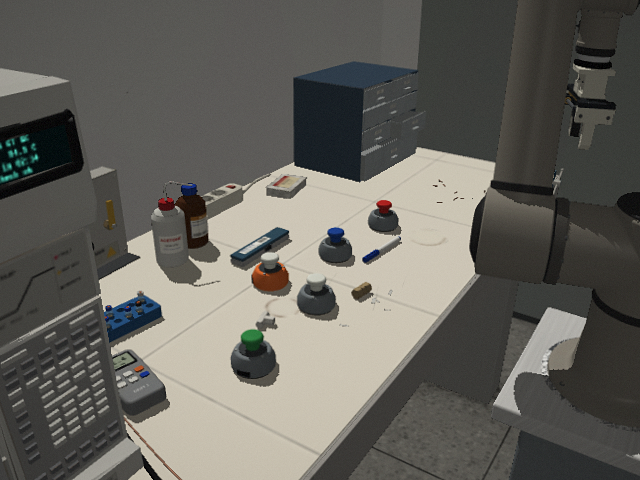

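The top view shows the grey pods: white (277,280), blue (373,243), green (171,286) and red (471,253). The look-alike for pod_white is the orange pod, at (288,218) in top and (270,265) in side. The grey pod with the white key, at top (277,280) and side (316,290), is the one I want. The blue bottle cap at top (311,75) and the marker cap could pass for the blue key. Next are close crops and triangulation of the key tops.

```bash
cat > h.py <<'E'
import numpy as np,cv2
from cell import robot
def cam(c):
    k=robot.calibration(c);f=240/np.tan(np.radians(k["vfov"]/2))
    R=cv2.Rodrigues(np.array(k["rvec"]))[0];return k,f,R,np.array(k["tvec"])
def ray(c,u,v):
    k,f,R,t=cam(c);x,y=(u-k["cx"])/f,(v-k["cy"])/f
    rd=np.hypot(x,y);r=rd
    for _ in range(30): r=rd/(1+k["k1"]*r*r)
    s=r/rd if rd>0 else 1
    d=R.T@np.array([x*s,y*s,1]);return -R.T@t,d/np.linalg.norm(d)
def proj(c,P):
    k,f,R,t=cam(c);p=R@np.array(P)+t;x,y=p[0]/p[2],p[1]/p[2];s=1+k["k1"]*(x*x+y*y)
    return np.array([k["cx"]+f*x*s,k["cy"]+f*y*s])
def onz(c,u,v,z):
    o,d=ray(c,u,v);return o+d*(z-o[2])/d[2]
def tri(a,b):
    (o1,d1),(o2,d2)=ray("top",*a),ray("side",*b)
    s=np.linalg.lstsq(np.c_[d1,-d2],o2-o1,rcond=None)[0]
    p,q=o1+s[0]*d1,o2+s[1]*d2;return (p+q)/2,np.linalg.norm(p-q)
E
python3 - <<'E'
from h import *
t=cv2.imread("pics/top0.png");s=cv2.imread("pics/side0.png")
rows=[]
for im,pts in((t,[(277,280),(373,243),(169,286),(473,253)]),(s,[(316,288),(336,240),(252,345),(383,210)])):
    rows.append(np.hstack([cv2.resize(im[y-25:y+25,x-25:x+25],(200,200),interpolation=cv2.INTER_NEAREST) for x,y in pts]))
cv2.imwrite("pics/crops.png",np.vstack(rows))
E
```

```text
(no output)
```

View pics/crops.png

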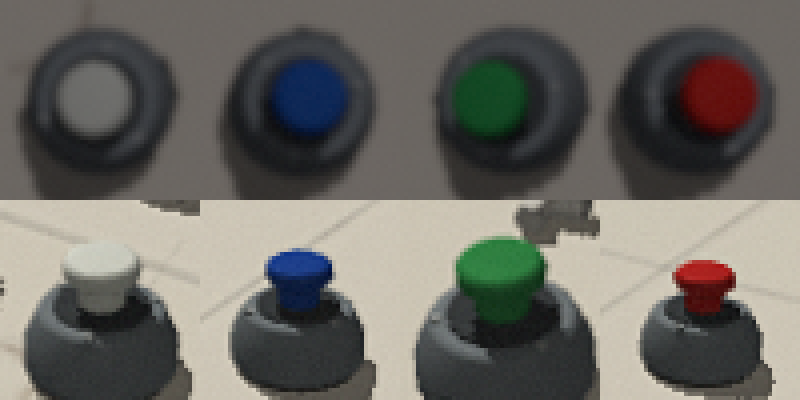

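Crops: top row shows the keys at about white (276,280), blue (375,242), green (166,286) and red (477,252), all on grey housings. In the side row the face centres are at (316,277), (336,230), (252,333) and (384,202).

```bash
python3 - <<'E'
from h import *
np.set_printoptions(precision=4,suppress=True)
T=dict(white=((275.5,279.2),(316.2,277)),blue=((375.2,242),(336,230)),green=((166.2,285.2),(252.2,332.5)),red=((477.2,251.5),(384,201.7)))
for n,(a,b) in T.items():
    p,e=tri(a,b);print(n,"tri",p,"gap",round(e,4),"top@.061",onz("top",*a,.061)[:2],"side@.061",onz("side",*b,.061)[:2],"r",np.hypot(*p[:2]))
for n,a in dict(syr=(338,171),union=(317,308),tee=(226,258),orange=(286,216),w=(276,282)).items(): print(n,onz("top",*a,.02))
s=robot.observe();P=s["tool_pos"]
cs=np.array([[1,0,0],[0,1,0],[0,0,1]])
from scipy.spatial.transform import Rotation as Ro
R=Ro.from_euler("xyz",s["tool_rot"]).as_matrix();print(R)
for n,(a,b) in T.items(): print(n,(R.T@(np.r_[onz("top",*a,.061)[:2],.061]-P)*1000).round(1))
E
```

```text
white tri [0.5144 0.0791 0.0594] gap 0.0009 top@.061 [0.5148 0.0792] side@.061 [0.5126 0.0812] r 0.5204916971682279
blue tri [ 0.5864 -0.1065  0.0605] gap 0.0018 top@.061 [ 0.5871 -0.106 ] side@.061 [ 0.5851 -0.1061] r 0.5960084976715385
green tri [0.5004 0.2823 0.0622] gap 0.0006 top@.061 [0.5006 0.2828] side@.061 [0.5012 0.2809] r 0.5745129268509229
red tri [ 0.5713 -0.2954  0.0623] gap 0.0019 top@.061 [ 0.5722 -0.2953] side@.061 [ 0.5718 -0.2987] r 0.6431064593208754
syr [ 0.7296 -0.036   0.02  ]
union [0.4616 0.0012 0.02  ]
tee [0.5552 0.1794 0.02  ]
orange [0.6391 0.0644 0.02  ]
w [0.5102 0.0812 0.02  ]
[[ 0.9219  0.3874  0.    ]
 [ 0.3874 -0.9219  0.0001]
 [ 0.     -0.     -1.    ]]
white [ 505.2 -398.5  165.7]
blue [ 500.2 -199.7  165.7]
green [ 571.1 -591.7  165.7]
red [413.1 -31.1 165.7]
```

```bash
python3 -m pendant '[[[250,-200,30],0],[[250,-200,30],0],[[250,-200,30],0],[[250,-200,30],0],[[250,-200,30],0],[[250,-200,30],0],[[250,-200,30],0],[[250,-200,30],0],[[250,-200,30],0],[[250,-200,30],0]]' 0 10
```

```text
time: 1.33
tool_pos: [0.3569, -0.2015, 0.1968]
tool_rot: [3.141, 0.0, 0.402]
contact_force: [0.1, -0.3, 0.5]
opening: 0.0295
```

```bash
cat >> h.py <<'E'
from scipy.spatial.transform import Rotation as Ro
TG=dict(white=(.514,.080),blue=(.5865,-.106),green=(.5005,.2825))
def go(n,z):
    s=robot.observe();R=Ro.from_euler("xyz",s["tool_rot"]).as_matrix()
    print(n,(R.T@(np.r_[TG[n],z]-s["tool_pos"])*1000).round(1),"t",s["time"],"pos",s["tool_pos"].round(4),"F",s["contact_force"].round(2),"open",round(s["opening"],4),"q",s["qpos"].round(2))
E
python3 -c "
from h import *
go('white',.1)"
```

```text
white [ 254.6 -197.7   96.8] t 1.3333 pos [ 0.3569 -0.2015  0.1968] F [ 0.09 -0.35  0.49] open 0.0295 q [-0.7   0.16  1.86 -0.    1.12  0.47]
```

```bash
python3 -m pendant '[[[255,-198,97],0],[[255,-198,97],0],[[255,-198,97],0],[[255,-198,97],0],[[255,-198,97],0],[[255,-198,97],0],[[255,-198,97],0],[[255,-198,97],0],[[255,-198,97],0],[[255,-198,97],0]]'
python3 -c "
from h import *
go('white',.075)
cv2.imwrite('pics/w1.png',np.hstack([cv2.resize(robot.read_camera('top')[180:330,200:400,::-1],(400,300)),cv2.resize(robot.read_camera('side')[180:330,220:420,::-1],(400,300))]))"
```

```text
time: 2.17
tool_pos: [0.5149, 0.081, 0.0987]
tool_rot: [3.142, 0.001, 0.404]
contact_force: [1.1, -0.6, 0.0]
opening: 0.0004
white [-1.1  0.5 23.7] t 2.1667 pos [0.5149 0.081  0.0987] F [ 1.11 -0.6   0.04] open 0.0004 q [ 0.01  0.48  1.71 -0.    0.96  1.18]
```

View pics/w1.png

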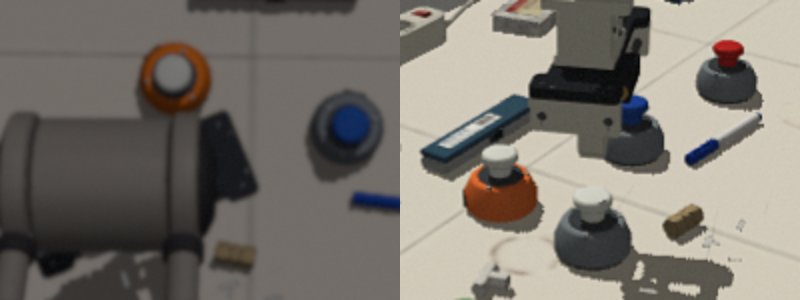

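The side crop shows the closed fingertips at about (594,153), which is full-picture (317,256), straight above the white key at (593,190). I'm checking that against the projection.

```bash
python3 -c "
from h import *
print(proj('side',robot.observe()['tool_pos']),proj('side',(.514,.08,.061)))"
python3 -m pendant '[[[-1,0,15],0],[[-1,0,24],0],[[-1,0,30],0],[[-1,0,30],0]]'
```

```text
[316.34635284 257.45511701] [315.90279873 276.51453451]
time: 2.6
tool_pos: [0.5123, 0.0773, 0.0689]
tool_rot: [-3.141, 0.003, 0.399]
contact_force: [-0.1, -0.8, 0.7]
opening: 0.0005
```

```bash
python3 -m pendant '[[[1,-2,3],0],[[2,-3,6],0],[[2,-3,9],0],[[2,-3,12],0],[[2,-3,14],0],[[2,-3,16],0],[[2,-3,16],0]]'
python3 -c "
from h import *
go('white',.05)"
```

```text
time: 3.18
tool_pos: [0.5132, 0.0809, 0.0527]
tool_rot: [3.142, 0.002, 0.399]
contact_force: [-0.1, -0.2, 1.5]
opening: 0.0008
white [0.4 1.2 2.7] t 3.1833 pos [0.5132 0.0809 0.0527] F [-0.1  -0.16  1.52] open 0.0008 q [ 0.01  0.54  1.75 -0.    0.85  1.18]
```

```bash
python3 -m pendant '[[[0,0,1],0],[[0,0,2],0],[[0,0,2],0]]'; python3 -m pendant '[[[0,0,1],0],[[0,0,1],0]]'
```

```text
time: 3.43
tool_pos: [0.5132, 0.0809, 0.0508]
tool_rot: [3.142, 0.002, 0.399]
contact_force: [-0.5, -0.8, 4.3]
opening: 0.0004
time: 3.6
tool_pos: [0.5133, 0.0809, 0.05]
tool_rot: [3.141, 0.002, 0.399]
contact_force: [-0.5, -0.8, 6.1]
opening: 0.0003
```

```bash
python3 -m pendant '[[[0,0,-15],0],[[0,0,-50],0],[[0,0,-60],0],[[-5,40,-60],0],[[-5,80,-60],0],[[-5,120,-60],0],[[-5,160,-60],0],[[-5,200,-50],0],[[-5,200,-50],0],[[-5,200,-50],0]]'
python3 -c "
from h import *
go('blue',.07)
cv2.imwrite('pics/b1.png',np.hstack([cv2.resize(robot.read_camera('top')[180:330,200:400,::-1],(400,300)),cv2.resize(robot.read_camera('side')[180:330,220:420,::-1],(400,300))]));print(proj('side',robot.observe()['tool_pos']))"
```

```text
time: 4.43
tool_pos: [0.5862, -0.1072, 0.0985]
tool_rot: [-3.14, 0.004, 0.396]
contact_force: [0.4, 1.1, -0.3]
opening: 0.0005
blue [ 0.9 -0.9 28.5] t 4.4333 pos [ 0.5862 -0.1072  0.0985] F [ 0.44  1.13 -0.31] open 0.0005 q [-0.31  0.59  1.49 -0.    1.06  0.87]
[335.81604696 213.45003245]
```

View pics/b1.png

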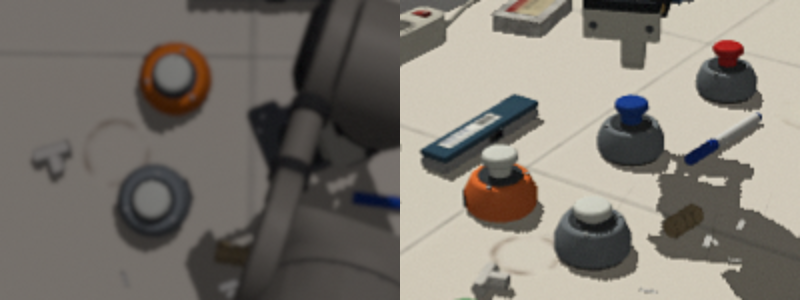

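The white key at crop (593,210) now sits visibly lower and its pod is where it was. The fingertip at (633,65) is above the blue key at (631,103).

```bash
python3 -m pendant '[[[1,-1,15],0],[[1,-1,24],0],[[1,-1,29],0],[[1,-1,33],0],[[1,-1,36],0],[[1,-1,39],0],[[1,-1,42],0],[[1,-1,45],0],[[1,-1,46],0],[[1,-1,46],0]]'
python3 -c "
from h import *
go('blue',.05)"
```

```text
time: 5.37
tool_pos: [0.5863, -0.1034, 0.0533]
tool_rot: [-3.141, 0.003, 0.399]
contact_force: [-0.1, 1.0, 0.6]
opening: 0.0007
blue [-0.9  2.5  3.3] t 5.3667 pos [ 0.5863 -0.1034  0.0533] F [-0.1   1.02  0.57] open 0.0007 q [-0.3   0.65  1.53 -0.    0.97  0.87]
```

```bash
python3 -m pendant '[[[0,0,1],0],[[0,0,2],0],[[0,0,2.5],0],[[0,0,2.5],0]]'; python3 -m pendant '[[[0,0,1],0],[[0,0,1],0]]'
```

```text
time: 5.7
tool_pos: [0.5864, -0.1035, 0.051]
tool_rot: [-3.141, 0.003, 0.399]
contact_force: [-1.8, 0.8, 5.0]
opening: 0.0008
time: 5.87
tool_pos: [0.5865, -0.1035, 0.0502]
tool_rot: [-3.141, 0.002, 0.399]
contact_force: [-1.8, 1.4, 5.3]
opening: 0.0002
```

```bash
python3 -m pendant '[[[0,0,-15],0],[[0,0,-50],0],[[0,0,-75],0],[[0,0,-75],0],[[7,-38,-75],0],[[14,-76,-75],0],[[21,-114,-75],0],[[28,-152,-75],0],[[35,-190,-75],0],[[35,-190,-75],0]]'
python3 -c "
from h import *
go('green',.1)
cv2.imwrite('pics/b2.png',cv2.resize(robot.read_camera('side')[180:330,220:420,::-1],(400,300)))"
```

```text
time: 6.7
tool_pos: [0.5428, 0.0909, 0.1244]
tool_rot: [-3.138, 0.004, 0.404]
contact_force: [0.5, 0.1, -0.0]
opening: 0.0007
green [  36.5 -192.7   24.9] t 6.7 pos [0.5428 0.0909 0.1244] F [ 0.55  0.06 -0.05] open 0.0007 q [0.03 0.49 1.59 0.   1.06 1.19]
```

View pics/b2.png

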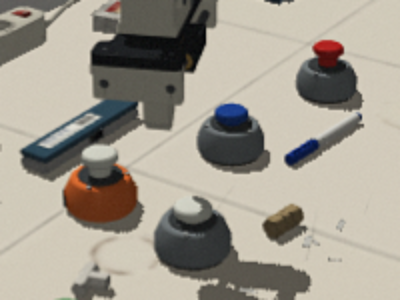

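The blue key at crop (231,113) is lowered and its pod hasn't moved; the white key (194,210) is still down. Next, the green key.

```bash
python3 -m pendant '[[[7,-38,0],0],[[14,-76,0],0],[[22,-114,0],0],[[29,-152,0],0],[[36,-193,10],0],[[36,-193,25],0],[[36,-193,25],0],[[36,-193,25],0]]'
python3 -c "
from h import *
go('green',.07)
cv2.imwrite('pics/g1.png',cv2.resize(robot.read_camera('side')[250:400,150:350,::-1],(400,300)));print(proj('side',robot.observe()['tool_pos']))"
```

```text
time: 7.42
tool_pos: [0.5009, 0.2786, 0.0985]
tool_rot: [-3.141, 0.006, 0.404]
contact_force: [-0.5, -1.2, 0.1]
opening: 0.0006
green [ 1.3 -3.7 28.5] t 7.4167 pos [0.5009 0.2786 0.0985] F [-0.54 -1.19  0.09] open 0.0006 q [0.37 0.56 1.55 0.   1.04 1.54]
[251.99427403 310.94370477]
```

View pics/g1.png

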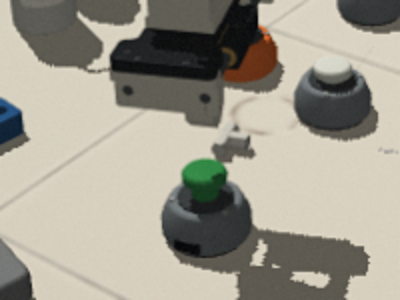

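The fingertip at crop (207,122) is right above the green key at (205,168).

```bash
python3 -m pendant '[[[1,-3,15],0],[[1,-3,24],0],[[1,-3,29],0],[[1,-3,33],0],[[1,-3,36],0],[[1,-3,39],0],[[1,-3,42],0],[[1,-3,45],0],[[1,-3,46],0],[[1,-3,46],0]]'
python3 -c "
from h import *
go('green',.05)"
```

```text
time: 8.3
tool_pos: [0.5014, 0.2815, 0.0534]
tool_rot: [-3.141, 0.004, 0.403]
contact_force: [0.7, 1.0, 0.7]
opening: 0.0005
green [-0.4 -1.3  3.4] t 8.3 pos [0.5014 0.2815 0.0534] F [0.73 0.99 0.71] open 0.0005 q [0.38 0.62 1.59 0.   0.94 1.55]
```

```bash
python3 -m pendant '[[[0,0,1],0],[[0,0,2],0],[[0,0,2.5],0],[[0,0,2.5],0]]'; python3 -m pendant '[[[0,0,1],0],[[0,0,1],0]]'
```

```text
time: 8.63
tool_pos: [0.5015, 0.2816, 0.051]
tool_rot: [-3.141, 0.004, 0.403]
contact_force: [0.2, -1.6, 2.9]
opening: 0.0006
time: 8.8
tool_pos: [0.5015, 0.2816, 0.0502]
tool_rot: [-3.141, 0.004, 0.403]
contact_force: [-1.8, -1.6, 5.8]
opening: 0.0003
```

```bash
python3 -m pendant '[[[0,0,-15],0],[[0,0,-50],0],[[0,0,-90],0],[[0,0,-130],0],[[0,0,-150],0],[[-40,0,-150],0],[[-60,0,-150],0],[[-60,0,-150],0],[[-60,0,-150],0]]'
python3 -c "
from h import *
go('green',.1)
a=robot.read_camera('top');b=robot.read_camera('side');cv2.imwrite('pics/e_top.png',a[:,:,::-1]);cv2.imwrite('pics/e_side.png',b[:,:,::-1])
s0=cv2.imread('pics/side0.png')
f=lambda im:cv2.resize(im[180:380,220:420],(400,400))
cv2.imwrite('pics/e_cmp.png',np.hstack([f(s0),f(b[:,:,::-1])]))"
```

```text
time: 9.55
tool_pos: [0.4463, 0.2583, 0.2006]
tool_rot: [-3.14, 0.003, 0.403]
contact_force: [0.3, 0.4, 0.2]
opening: 0.0005
green [ 59.7  -0.9 100.4] t 9.55 pos [0.4463 0.2583 0.2006] F [0.29 0.42 0.21] open 0.0005 q [0.38 0.35 1.59 0.   1.21 1.54]
```

View pics/e_cmp.png

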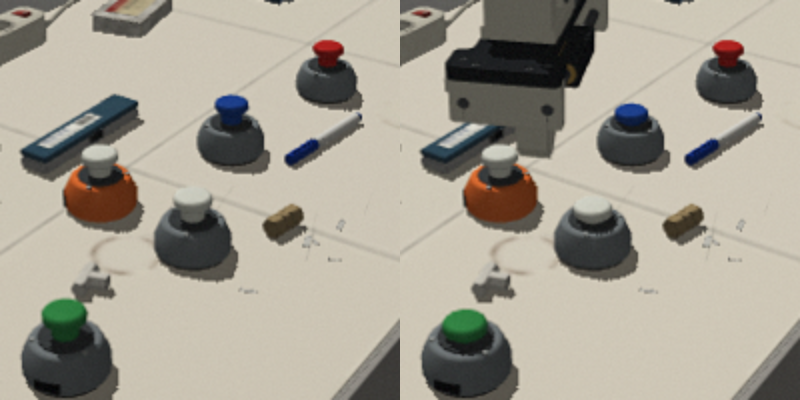

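View pics/e_top.png

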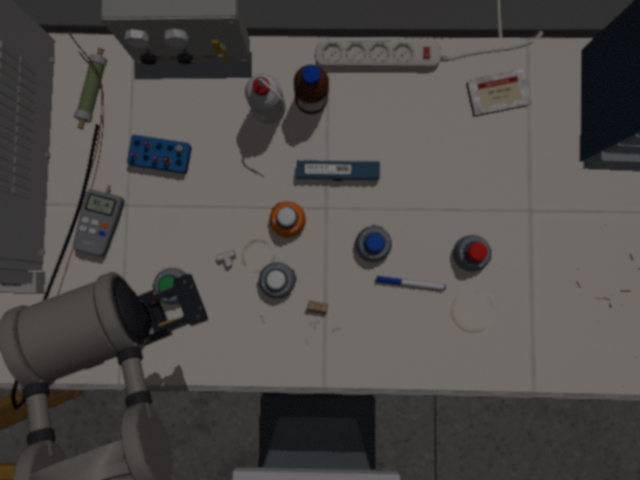

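The before/after crops show the white (593,210), blue (631,115) and green (466,325) keys all sunk, with their pods in place. The red key (728,47) is still up, and the orange pod, tee, union, marker and box are unmoved. The hand is clear.

```bash
python3 -c "
from cell import robot
print(robot.hand_in())"
```

```text
the job is handed in; nothing more can be done
None
```

I pressed the white, blue and green keys in that order with the closed fingertips, and handed the job in at about 9.6 s. Each key was taken to a tip height of about 50 mm, just onto the sprung stop, where the contact force read 5–6 N.

- **Last pictures:** All three keys are sunk. The red key is still up, and the pods and other things look unmoved to the eye. I checked this by eye and did not measure it. The hand finished clear at about 0.20 m height.
- **Small disagreements:**
  - The two cameras differed by up to 3 mm on the key positions.
  - The measured tool position scattered by 2–4 mm sideways, so I pressed blue about 2.5 mm off its estimated centre. That is well within the key's face.
  - The force read only 0.6–1.5 N while each key was sliding down, lower than the roughly 3 N stated.

No checks failed.

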